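Complete the console kit tote and lock up its carry handle

TASK

Get the console kit ready to carry: press the T-shaped aluminium bracket into its T-shaped cutout in the tote's foam until it sits fully home and level, and let go of it. Then swing the tote's carry handle up until it snaps into its upright end position, and release it. Leave the battery pack in its slot and do not knock the bottle over or push it away.

Things in the scene. Friction and masses are not known exactly. Their poses are not given: they have to be found in the camera images.
- bracket_rib (a point): Loose T-shaped aluminium bracket, 0.25 kg, lying flat left of the tote: T plate 18 mm thick with an upright rib on top, 62 mm high in all. Point: middle of the rib, 40 mm above the underside. The rib (to grip) is 60 mm along x, 12 mm thick along y, and spans z -22 to +22 mm from this point. x runs from crossbar to foot of stem; the plate's outline is told at bracket_base.
- bracket_base (a point): The same bracket: point on the plate's underside, 40 mm below bracket_rib, same axes. Crossbar 110 mm along y by 36 mm along x, spanning x -33 to +3 mm; stem 36 mm wide along y, reaching to x +53 mm.
- tote_cutout (a point): Floor of the empty T-shaped cutout (light grey floor) in the tote's dark foam, where bracket_base must end up, axes parallel (so bracket_rib 40 mm above it). Outline of the plate with 3.5 mm spare all round, 18 mm deep; floor 28 mm, foam top 46 mm above the bench; the plate ends flush with the foam. Ramped springy lips at the T's ends centre the bracket and hold it up until pressed.
- tote: Grey kit tote, 172 mm (x) by 252 mm (y), rim 56 mm high, 100 to 115 mm high at the two end lugs that carry the handle; fixed to the bench. Origin at the centre of its underside on the bench; z up; x points away from the side on which the handle lies folded.
- handle (a joint): Angle of the carry handle, a U-shaped steel bail: 0 lying level on the tote's -x side (its start), 1.571 upright at its stop (seated). A spring strut resists and pushes it back down until a crest at about 1.2 rad (about 4 to 6 N at the grip); past it the handle snaps to the stop and stays.
- handle_grip (a point): Middle of the handle's round black rubber grip, a sleeve that turns freely on its bar, 20 mm thick, 120 mm long along the tote's y, 125 mm from the pivot axis; the bail's side arms are 140 mm to either side. At 0 it is 125 mm to the tote's -x side of the pivot, 92 mm above the bench, clear of the rim; upright it is 217 mm above the bench. The frame turns with the handle.
- handle_pivot (a point): Middle of the handle's pivot axis, over the tote's centre, 92 mm above the bench; the axis runs along the tote's y, and positive turns lift the grip from the tote's -x side up to straight above this point.
- battery: Bystander: white battery pack 120 x 33 x 26 mm lying in its own slot in the foam; origin at the centre of its underside.
- cleaner: Bystander: white cleaner bottle, 64 mm across, 170 mm high, standing right of the tote; origin under its centre.
Things that resemble listed ones, but are neither listed nor needed, are in the scene too. Several things look just like the part that bears bracket_rib: the one meant starts farthest to the robot's left.

How it is judged:
On the way, in this order (a step that is already met when the one before it is completed fails the run):
1. the bracket is pressed home in its cutout (horizontal distance between bracket_rib and tote_cutout below 0.007 m and z of bracket_rib in the frame of tote_cutout below 0.0435 m and angle between bracket_rib's own z axis and vertical below 0.08 rad), for 0.2 s.
2. the handle is seated upright (value of joint handle above 1.5 rad), for 0.2 s.
At the end, for the whole second after the job is handed in: The bracket rests in its cutout, within 7 mm sideways, 3.5 mm of fully down, 0.08 rad of level and 0.12 rad of the cutout's direction; the handle is at rest upright in its end position (over 1.5 rad); both released (all of step 1 and angle between the x axis of bracket_rib and the x axis of tote_cutout, either way round below 0.12 rad and value of joint handle above 1.5 rad and velocity of joint handle below 0.05 rad/s); the robot touches nothing.
It fails at once if the battery pack or the bottle is moved more than 50 mm (distance of any of battery, cleaner from where it was at the start of the episode above 0.05 m).
It fails at once if the bottle is knocked over (angle between cleaner's own z axis and vertical above 0.8 rad).
It also fails if it takes over 58 s, if anything falls off the work surface, if the arm or the gripper's body presses on something with over 40 N, if the wrist force passes 120 N, or if a joint passes its speed limit or range.

ROBOT

A 7-joint arm with a two-finger parallel gripper is mounted at the origin on the work surface. World frame = base frame: x ahead of the robot, y to its left, z up, the work surface at z = 0. Lengths are in m, angles in rad, forces in N, time in s.
With the tool pointing down it reaches from about 0.35 to 0.9 m from the base axis. Payload 8.1 kg.
Tool frame: the origin (TCP) lies at the centre of the arm's flange, where the gripper is bolted on; the fingertips stand 178 mm ahead of it and the grasp point (between the pads) lies 159 mm ahead of it; z points along the fingers, y is the direction in which the jaws open and shut (so a half turn about z gives the same grasp; the last joint's range is limited). The gripper opens to 92 mm and grips with 3 to 60 N. Pads are 19 mm wide; open, the fingers measure 130 mm over their backs; the gripper's body (75 mm by 190 mm) begins 47 mm behind the grasp point.
Start: joints at [-1.291, 0.434, 0.025, 1.573, -0.012, 1.134, -0.075], TCP at [0.233, 0.58, 0.405] pointing down, gripper open.
Joint ranges: [-2.62, 2.62], [-0.44, 2.09], [-1.27, 1.32], [0.08, 2.57], [-1.32, 4.46], [0.12, 2], [-2.74, 2.74]. Speed limits (rad/s): [2.22, 2.22, 3.01, 3.01, 3.14, 3.14, 3.14].

INTERFACE

Orientations are given as a rotation vector (axis times angle).
In Python, from cell import arm gives the robot as it stands. The module is installed in compiled form; this text tells all that it offers.
- The arm moves only by the tool move_arm, never from a script. Its argument "steps" is a list of rows, each a list of 4 numbers: the shift along the tool's x, y, z in mm, then the turn about the tool's z in rad. In form: [[x, y, z, twist], ...]. A call has 1 to 20 rows; each row is the pose to reach, as a shift and turn from the pose commanded when the call began, along the tool's axes at that moment; what a row does not reach only later rows make up. A row lasts 1/8 s, in which the tool goes at most 62.5 mm and 10.7 degrees, less where a joint would pass 70% of its speed; a pose out of reach is approached as far as the arm can. A call with a gripper value outside its range is refused whole. "grip" is the finger opening in mm, from 0 to 91.8, set as the call begins (left out, the last holds). The fingers move at their own pace and stop on an object; "grip_force" is the grip in N (left out, the last holds). Time passes only in rows, so rows that repeat a pose let the fingers close. It gives the time, the measured TCP pose, the force and the opening at its end, in the units of the state.
- arm.observe(): the state, without advancing time (a new reading comes with each control period).
- arm.get_image(name): name is "scene" or "top"; returns the picture (384x512x3 uint8, red, green, blue); there is no depth.
- arm.camera_info(name): a dict with "mtx" (3x3 intrinsics, pixels), "pose" (4x4, takes a point from camera to world coordinates). Camera axes: x right, y down, z forward; pixel columns grow to the right and rows downward; lengths in m; the calibration is good to about 2 mm. A picture is of the moment at which its call begins. camera_info takes no time and is no camera call.
- arm.sign_off(): hands the job in, once; it reports no verdict.
The state is a dict: "clock": time; "joints": joint angles; "dq": joint speeds; "joint_efforts": joint torques, N m; "position": TCP position; "ee_rot": TCP orientation; "force": force on the tool from outside, world axes, zero at the start; "ft_torque": the same for the moment, N m; "width": opening from 0.0 (shut) to 1.0 (fully open).
Only numpy, scipy, OpenCV 4.12 (cv2) and the standard library are available. Lean on these libraries where they do the work, as an engineer would, in place of code of your own. Each camera call takes 0.05 s, during which the arm holds its last target.

## Working session

There is one attempt and no reset: what is moved stays moved. The work goes in short steps, Python scripts to look and compute and a tool call to move; the robot and the scene stay as the last step left them, time stands still between calls to the robot, and variables do not carry over. Pictures are saved under pics/ and viewed, and the job is handed in when it is done.

Besides the shell and the picture viewer there is one more tool, called after "Emit:" by a JSON object that holds its "api" and its "payload". move_arm: Moves the arm, as the interface text tells. Its arguments: {"type":"object","properties":{"steps":{"type":"array"},"grip":{"type":"number"},"grip_force":{"type":"number"}},"required":["steps"]}

```bash
mkdir -p pics; python3 - <<'E'
from cell import arm
import cv2
s=arm.observe();print(s)
for n in("scene","top"):
    im=arm.get_image(n);cv2.imwrite(f"pics/{n}0.png",im[:,:,::-1]);c=arm.camera_info(n);print(n,c)
E
```

```text
{'clock': 0.0, 'joints': array([-1.29059248,  0.43522703,  0.02494027,  1.57411816, -0.01162731,
        1.13399497, -0.07511725]), 'dq': array([-0.00083606, -0.00263976,  0.00017977, -0.00084518,  0.00088793,
        0.00218593,  0.00135916]), 'joint_efforts': array([-4.89170475e-05, -6.67852163e+01,  9.84220840e-01, -3.14459896e+01,
       -6.07630145e-02,  4.27778217e-02,  1.56501196e-04]), 'position': array([0.23337232, 0.57953565, 0.4039337 ]), 'ee_rot': array([-5.97710729e-01, -3.08400520e+00,  2.49789071e-03]), 'force': array([ 1.23412093, -0.06830143, -0.34832017]), 'ft_torque': array([-0.00713371, -0.01283122, -0.0104726 ]), 'width': 1.0037332456642072}
scene {'mtx': array([[474.36020135,   0.        , 259.80746998],
       [  0.        , 474.36020135, 187.77916544],
       [  0.        ,   0.        ,   1.        ]]), 'pose': array([[-0.24949587,  0.83785416, -0.48554321,  1.10975174],
       [ 0.96829621,  0.22228099, -0.11398955,  0.05008676],
       [ 0.01242041, -0.49858958, -0.8667492 ,  1.24908805],
       [ 0.        ,  0.        ,  0.        ,  1.        ]])}
top {'mtx': array([[418.74661039,   0.        , 259.02577323],
       [  0.        , 418.74661039, 191.2475149 ],
       [  0.        ,   0.        ,   1.        ]]), 'pose': array([[ 0.01063287, -0.98576082,  0.16781701,  0.25741909],
       [-0.99964376, -0.01458766, -0.02235089, -0.06340763],
       [ 0.02448069, -0.16751957, -0.98556476,  1.27311662],
       [ 0.        ,  0.        ,  0.        ,  1.        ]])}
```

View pics/scene0.png

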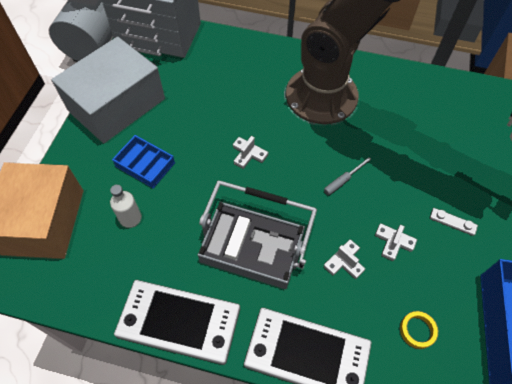

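View pics/top0.png

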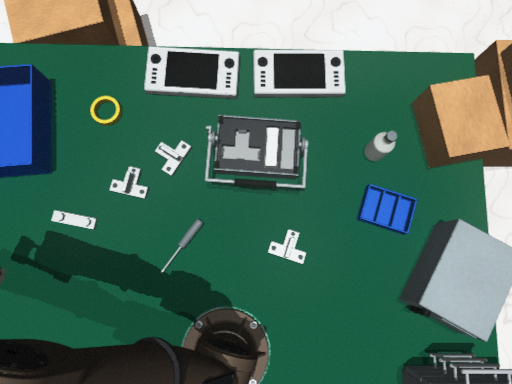

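```bash
python3 - <<'E'
import cv2,numpy as np
t=cv2.imread("pics/top0.png");s=cv2.imread("pics/scene0.png")
def crop(im,x0,y0,w,h,k):return cv2.resize(im[y0:y0+h,x0:x0+w],None,fx=k,fy=k,interpolation=cv2.INTER_CUBIC)
a=crop(t,95,130,100,75,4);b=crop(s,370,205,100,75,4)
c=crop(t,195,105,120,90,4)[:300,:400];
c=cv2.resize(t[105:195,200:320],(400,300),interpolation=cv2.INTER_CUBIC);d=cv2.resize(s[175:288,185:335],(400,300),interpolation=cv2.INTER_CUBIC)
cv2.imwrite("pics/crop0.png",np.vstack([np.hstack([a,b]),np.hstack([c,d])]))
E
```

```text
(no output)
```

View pics/crop0.png

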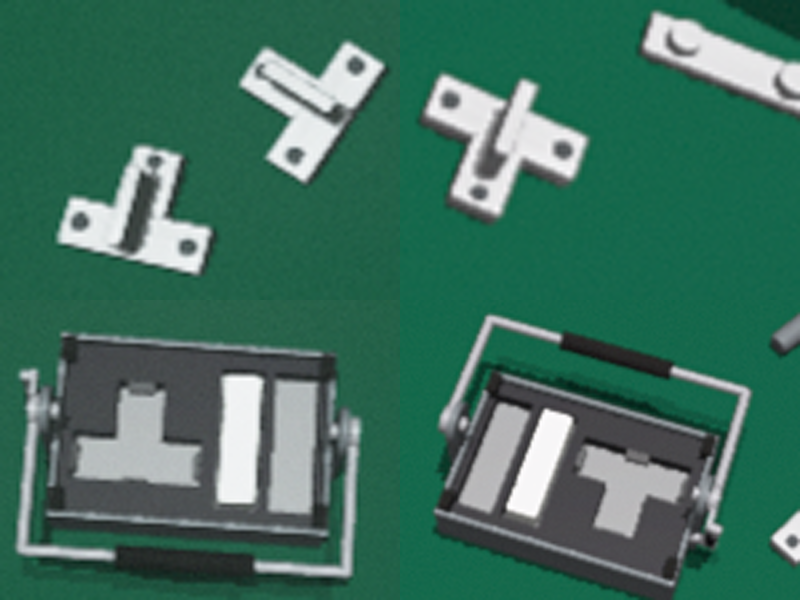

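```bash
cat > h.py <<'E'
import cv2,numpy as np
from cell import arm
C={n:arm.camera_info(n) for n in("scene","top")}
def ray(n,p):
    c=C[n];d=c["pose"][:3,:3]@np.linalg.solve(c["mtx"],[p[0],p[1],1.]);return c["pose"][:3,3],d
def plane(n,p,z):
    o,d=ray(n,p);return o+d*(z-o[2])/d[2]
def tri(ps):
    A=[];b=[]
    for n,p in ps:
        o,d=ray(n,p);d=d/np.linalg.norm(d);M=np.eye(3)-np.outer(d,d);A.append(M);b.append(M@o)
    A=np.vstack(A);b=np.hstack(b);x=np.linalg.lstsq(A,b,rcond=None)[0];return x,np.linalg.norm(A@x-b)
def proj(n,X):
    c=C[n];q=c["pose"][:3,:3].T@(np.asarray(X)-c["pose"][:3,3]);q=c["mtx"]@q;return q[:2]/q[2]
def up(im,x0,y0,w,h,k):
    # pixel (x,y) -> ((x-x0+.5)*k-.5)
    return cv2.resize(im[y0:y0+h,x0:x0+w],None,fx=k,fy=k,interpolation=cv2.INTER_CUBIC)
def back(p,x0,y0,k): return (np.asarray(p,float)+.5)/k-.5+[x0,y0]
E
python3 - <<'E'
from h import *
t=cv2.imread("pics/top0.png");s=cv2.imread("pics/scene0.png")
for n,im,(x0,y0,w,h) in(("top",t,(105,162,48,42)),("scene",s,(370,220,52,45))):
    k=8;u=up(im,x0,y0,w,h,k);g=u.min(2)  # red-ish low on green
    g=u[:,:,2]
    print(n,np.percentile(g,[5,50,95]))
    m=((g>110)*255).astype(np.uint8)
    m=cv2.morphologyEx(m,cv2.MORPH_CLOSE,np.ones((25,25)))
    cs=cv2.findContours(m,0,2)[0];c=max(cs,key=cv2.contourArea)
    a=cv2.approxPolyDP(c,14,True)[:,0]
    v=u.copy();cv2.polylines(v,[a],True,(0,0,255),1)
    for i,p in enumerate(a):
        q=back(p,x0,y0,k);cv2.putText(v,str(i),tuple(map(int,p)),0,.6,(255,0,0),2);print(i,q.round(1),plane(n,q,.018).round(4))
    cv2.imwrite(f"pics/br_{n}.png",v)
# rough things
for nm,p,z in(("tote",(258,146),.05),("grip",(255,184),.092),("bottle",(376,152),0)):print(nm,plane("top",p,z))
E
```

```text
top [ 30.  35. 232.]
0 [111.9 179.2] [0.5016 0.3542 0.018 ]
1 [109.3 190.2] [0.4677 0.3597 0.018 ]
2 [144.3 197.7] [0.4463 0.2536 0.018 ]
3 [146.9 186.6] [0.4805 0.2476 0.018 ]
4 [136.6 183.9] [0.4881 0.2793 0.018 ]
5 [139.4 168.2] [0.537  0.2735 0.018 ]
6 [128.8 166.1] [0.5431 0.306  0.018 ]
7 [123.1 180.2] [0.499  0.3206 0.018 ]
scene [ 18.  23. 234.]
0 [379.2 223.9] [0.4483 0.2503 0.018 ]
1 [375.8 233.4] [0.4806 0.2448 0.018 ]
2 [386.3 238.6] [0.4889 0.2757 0.018 ]
3 [382.8 254.2] [0.5387 0.272  0.018 ]
4 [393.9 258.7] [0.5441 0.3035 0.018 ]
5 [400.1 245.8] [0.5012 0.3159 0.018 ]
6 [413.2 248.7] [0.5005 0.3525 0.018 ]
7 [416.4 239.2] [0.469  0.3587 0.018 ]
8 [402.8 232.6] [0.4582 0.3192 0.018 ]
9 [403.6 225.7] [0.4359 0.319  0.018 ]
10 [400.2 224.3] [0.434  0.3091 0.018 ]
11 [397.3 229.1] [0.4512 0.3027 0.018 ]
tote [ 0.60419047 -0.08657469  0.05      ]
grip [ 0.47945776 -0.07841397  0.092     ]
bottle [ 0.60534073 -0.46030795  0.        ]
```

```bash
python3 - <<'E'
from h import *
T={0:(111.9,179.2),1:(109.3,190.2),2:(144.3,197.7),3:(146.9,186.6),4:(136.6,183.9),5:(139.4,168.2),6:(128.8,166.1),7:(123.1,180.2)}
S={2:(379.2,223.9),3:(375.8,233.4),4:(386.3,238.6),5:(382.8,254.2),6:(393.9,258.7),7:(400.1,245.8),0:(413.2,248.7),1:(416.4,239.2)}
M={0:(3,55),1:(-33,55),2:(-33,-55),3:(3,-55),4:(3,-18),5:(53,-18),6:(53,18),7:(3,18)}
def fit(P,ids):
    a=np.array([M[i] for i in ids])/1000.;b=np.array(P)[:,:2]
    A=a-a.mean(0);B=b-b.mean(0);th=np.arctan2((A[:,0]*B[:,1]-A[:,1]*B[:,0]).sum(),(A*B).sum())
    R=np.array([[np.cos(th),-np.sin(th)],[np.sin(th),np.cos(th)]]);t=b.mean(0)-R@a.mean(0)
    print("base",t.round(4),"yaw",th.round(4),"res mm",(1000*np.linalg.norm(a@R.T+t-b,axis=1)).round(1))
ids=list(M)
fit([plane("top",T[i],.018) for i in ids],ids)
fit([plane("scene",S[i],.018) for i in ids],ids)
X=[tri([("top",T[i]),("scene",S[i])]) for i in ids]
for i,(x,r) in zip(ids,X):print(i,x.round(4),round(r*1000,2))
fit([x for x,_ in X],ids)
t=cv2.imread("pics/top0.png");s=cv2.imread("pics/scene0.png")
for n,im,(x0,y0,w,h) in(("top",t,(200,106,114,90)),("scene",s,(190,176,135,116))):
    k=6;u=up(im,x0,y0,w,h,k);
    cv2.imwrite(f"pics/tote_{n}.png",u)
E
```

```text
base [0.489  0.3006] yaw -0.2008 res mm [1.4 1.3 0.7 1.7 3.2 1.2 2.2 4.4]
base [0.49   0.2979] yaw -0.195 res mm [3.3 0.8 1.1 2.3 4.  2.  2.3 4.7]
0 [0.5012 0.3529 0.0199] 1.14
1 [0.468  0.3597 0.0163] 0.89
2 [0.4467 0.2523 0.0162] 2.42
3 [0.4804 0.2461 0.0185] 2.05
4 [0.4884 0.2775 0.0177] 2.43
5 [0.5375 0.2732 0.0159] 1.28
6 [0.5434 0.305  0.0169] 1.91
7 [0.4995 0.3187 0.016 ] 3.23
base [0.4893 0.2995] yaw -0.1986 res mm [1.8 0.3 0.7 1.5 3.7 1.9 2.2 4.4]
```

View pics/tote_top.png

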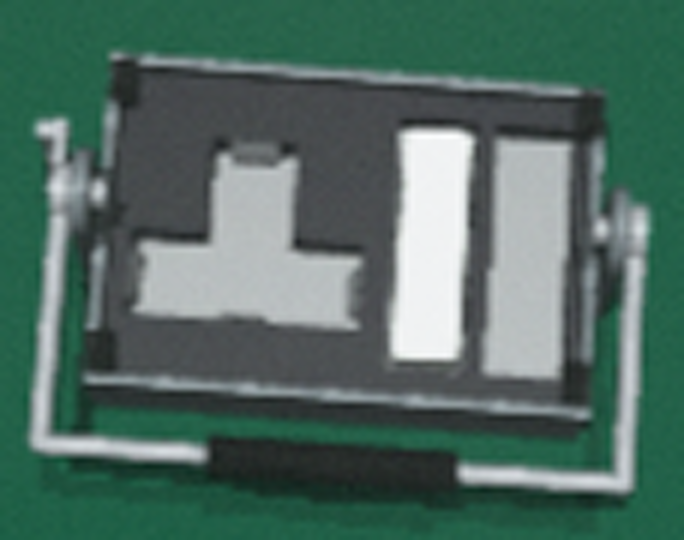

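View pics/tote_scene.png

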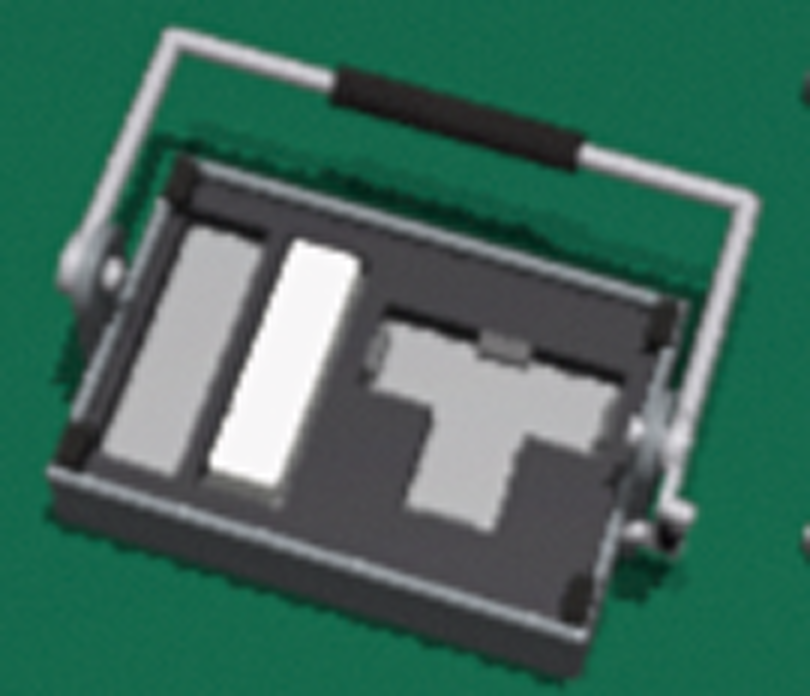

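View pics/br_scene.png

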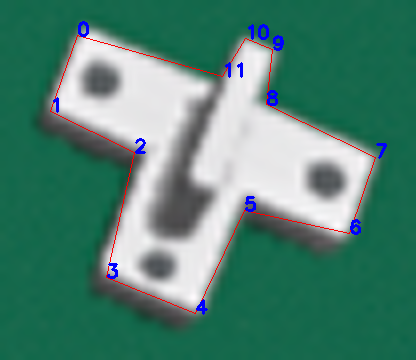

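```bash
cat > tote.py <<'E'
from h import *
from scipy.optimize import least_squares
TT=[(113,55),(605,95),(590,415),(85,378)];SS=[(588,632),(52,468),(183,157),(683,305)]
TT=[back(p,200,106,6) for p in TT];SS=[back(p,190,176,6) for p in SS]
R=[]
for a,b in zip(TT,SS):
    x,r=tri([("top",a),("scene",b)]);R.append(x);print("rim",x.round(4),round(r*1e3,1),plane("top",a,.056).round(4)[:2],plane("scene",b,.056).round(4)[:2])
R=np.array(R);c=R.mean(0);dy=(R[0]+R[3]-R[1]-R[2]);yaw=np.arctan2(-dy[0],dy[1]);dx=R[0]+R[1]-R[2]-R[3]
print("tote c",c.round(4),"yaw",yaw.round(4),np.arctan2(dx[1],dx[0]).round(4),"size",np.linalg.norm(dx/2).round(4),np.linalg.norm(dy/2).round(4))
def floor(n,f):
    im=cv2.imread(f);k=6
    x0,y0,w,h=(200,106,114,90) if n=="top" else (190,176,135,116)
    u=up(im,x0,y0,w,h,k).astype(int);g=u.mean(2);sat=u.max(2)-u.min(2)
    m=((g>118)&(g<212)&(sat<25)).astype(np.uint8)*255
    # pick component containing cutout
    m=cv2.morphologyEx(m,cv2.MORPH_OPEN,np.ones((13,13)))
    seed=(250,240) if n=="top" else (470,430)
    nl,l=cv2.connectedComponents(m);mm=(l==l[seed[1],seed[0]]).astype(np.uint8)*255
    ct=cv2.findContours(mm,0,cv2.CHAIN_APPROX_NONE)[0][0][:,0]
    v=u.astype(np.uint8).copy();cv2.drawContours(v,[ct[:,None]],-1,(0,0,255),1);cv2.imwrite(f"pics/fl_{n}.png",v)
    return [back(p,x0,y0,k) for p in ct[::3]]
if __name__=="__main__":
    P={n:floor(n,f"pics/{n}0.png") for n in("top","scene")}
    def cast(n,z):return np.array([plane(n,p,z)[:2] for p in P[n]])
    D={n:(cast(n,.028),cast(n,.046)) for n in P}
    def solve(ns,p0):
        p=np.array(p0)
        for it in range(12):
            obs=[]
            cs,sn=np.cos(p[2]),np.sin(p[2]);Rm=np.array([[cs,-sn],[sn,cs]])
            cnt={}
            for n in ns:
                lo,hi=D[n]
                for (ax,val,cond,neg) in (("x",-.0365,lambda q:10<=abs(q[1]*1e3)<50 and abs(q[1])>.014,1),("x",.0065,lambda q:.027<abs(q[1])<.05,0),
                    ("y",.0215,lambda q:.012<q[0]<.045,2),("y",-.0215,lambda q:.012<q[0]<.045,2)):
                    if neg==2: pts=(lo+hi)/2
                    else: pts=hi if (neg==1)==(n=="top") else lo
                    for w in pts:
                        q=(w-p[:2])@Rm
                        if cond(q) and abs((q[0] if ax=="x" else q[1])-val)<.007: obs.append((w,ax,val));cnt[(n,ax,val)]=cnt.get((n,ax,val),0)+1
            def f(p):
                cs,sn=np.cos(p[2]),np.sin(p[2]);Rm=np.array([[cs,-sn],[sn,cs]])
                return [((w-p[:2])@Rm)[0 if ax=="x" else 1]-val for w,ax,val in obs]
            r=least_squares(f,p,loss="soft_l1",f_scale=.001);p=r.x
        fr=np.array(f(p));keys=[(a,v) for _,a,v in obs]
        print(ns,p.round(4),{k:(round(1e3*fr[[kk==k for kk in keys]].mean(),1),sum(kk==k for kk in keys)) for k in set(keys)},cnt)
        return p
    i=plane("top",back((255,265),200,106,6),.037)[:2];print(i)
    p0=[i[0],i[1],yaw]
    for ns in(["top"],["scene"],["top","scene"]):
        p=solve(ns,p0)
    cs,sn=np.cos(yaw),np.sin(yaw);print("cutout in tote",((p[:2]-c[:2])@np.array([[cs,-sn],[sn,cs]])).round(4))
E
python3 tote.py
```

```text
rim [0.6963 0.0338 0.062 ] 0.8 [0.6984 0.0348] [0.6943 0.0332]
rim [ 0.6815 -0.2149  0.0577] 0.6 [ 0.682  -0.2147] [ 0.681  -0.2156]
rim [ 0.5157 -0.2053  0.0575] 1.1 [ 0.5162 -0.2062] [ 0.5149 -0.2048]
rim [0.5307 0.0425 0.0577] 2.1 [0.5309 0.0441] [0.5302 0.041 ]
tote c [ 0.6061 -0.086   0.0587] yaw -0.0599 -0.0552 size 0.166 0.2487
[ 0.59523266 -0.03850544]
['top'] [ 0.5999 -0.0352 -0.0585] {('x', 0.0065): (np.float64(-0.1), 30), ('y', -0.0215): (np.float64(0.6), 21), ('y', 0.0215): (np.float64(-0.7), 21), ('x', -0.0365): (np.float64(0.1), 48)} {('top', 'x', -0.0365): 48, ('top', 'x', 0.0065): 30, ('top', 'y', 0.0215): 21, ('top', 'y', -0.0215): 21}
['scene'] [ 0.5996 -0.0367 -0.0576] {('x', 0.0065): (np.float64(-0.0), 33), ('y', -0.0215): (np.float64(0.8), 21), ('y', 0.0215): (np.float64(-0.9), 22), ('x', -0.0365): (np.float64(0.0), 49)} {('scene', 'x', -0.0365): 49, ('scene', 'x', 0.0065): 33, ('scene', 'y', 0.0215): 22, ('scene', 'y', -0.0215): 21}
['top', 'scene'] [ 0.5998 -0.0359 -0.0579] {('x', 0.0065): (np.float64(-0.1), 63), ('y', -0.0215): (np.float64(0.6), 42), ('y', 0.0215): (np.float64(-0.8), 42), ('x', -0.0365): (np.float64(0.1), 97)} {('top', 'x', -0.0365): 48, ('top', 'x', 0.0065): 30, ('top', 'y', 0.0215): 21, ('top', 'y', -0.0215): 21, ('scene', 'x', -0.0365): 49, ('scene', 'x', 0.0065): 33, ('scene', 'y', 0.0215): 21, ('scene', 'y', -0.0215): 21}
cutout in tote [-0.0093  0.0496]
```

```bash
cat > go.py <<'E'
import sys
from h import *
from scipy.spatial.transform import Rotation as Ro
def go(xyz,yaw):
    """world tcp target, direction of tool-y = world yaw+90deg mod pi"""
    s=arm.observe();R=Ro.from_rotvec(s["ee_rot"]).as_matrix()
    d=R.T@(np.array(xyz)-s["position"])*1000
    yt=np.array([-np.sin(yaw),np.cos(yaw),0]);v=R.T@yt
    tw=np.arctan2(-v[0],v[1]);tw=(tw+np.pi/2)%np.pi-np.pi/2
    print("clock",s["clock"],"pos",s["position"].round(4),"tilt",R[:,2].round(4),"F",s["force"].round(1),"w",round(s["width"]*91.8,1),"j7",s["joints"][6].round(3))
    print("row",d.round(1),"twist",tw.round(4))
if __name__=="__main__": 
    a=list(map(float,sys.argv[1:]));go(a[:3],a[3])
E
python3 go.py .4892 .2995 .290 -.199
python3 - <<'E'
from h import *
print("rib end",plane("scene",(401.9,225.0),.062))
c,s=np.cos(-.199),np.sin(-.199)
print(.4892-.03*c,.2995-.03*s)
E
```

```text
clock 0.1 pos [0.2334 0.5796 0.404 ] tilt [-4.0e-04 -1.4e-03 -1.0e+00] F [-0.5  0.5  0.2] w 91.7 j7 -0.075
row [-341.9 -164.1  114.3] twist -0.1838
rib end [0.45902022 0.30470317 0.062     ]
0.4597920572868297 0.3054306749513772
```

Choice of bracket: candidates in the top picture are at (130,184), (172,156) and (288,247). The one farthest left is (130,184), which the crop confirms (T plate with rib; plate top measured at 16–20 mm).

Emit:
{"api": "move_arm", "payload": {"steps": [[-342, -164, 60, -0.184], [-342, -164, 60, -0.184], [-342, -164, 60, -0.184], [-342, -164, 60, -0.184], [-342, -164, 60, -0.184], [-342, -164, 60, -0.184], [-342, -164, 90, -0.184], [-342, -164, 114, -0.184], [-342, -164, 114, -0.184]], "grip": 50}}

```text
clock: 1.23
position: [0.4888, 0.2992, 0.2889]
ee_rot: [-0.312, -3.123, 0.004]
force: [-0.2, 0.8, 0.4]
width: 0.542
```

```bash
python3 go.py .4892 .2995 .209 -.199; python3 - <<'E'
from h import *
for n in("scene",):
    im=arm.get_image(n)[:,:,::-1]
    cv2.imwrite("pics/a1.png",up(im,340,180,130,100,6))
E
```

```text
clock 1.225 pos [0.4888 0.2992 0.2889] tilt [-0.0034 -0.0025 -1.    ] F [-0.2  0.8  0.4] w 49.8 j7 0.768
row [-0.6  0.6 79.9] twist -0.0002
```

View pics/a1.png

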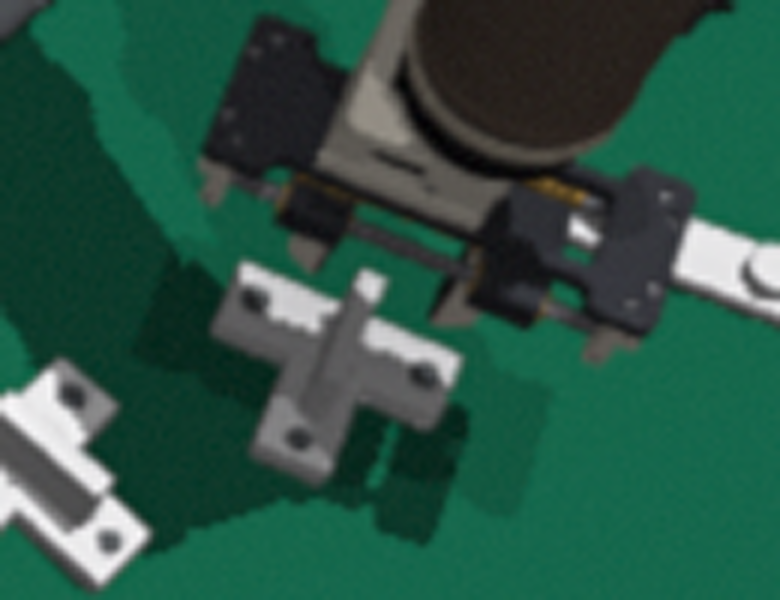

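The opened fingers straddle the rib (fingers at crop (305,250) and (455,300), rib between them). Descend and close.

Emit:
{"api": "move_arm", "payload": {"steps": [[0, 0.5, 40, 0], [0, 0.5, 65, 0], [0, 0.5, 80, 0], [0, 0.5, 80, 0]]}}

```text
clock: 1.78
position: [0.4895, 0.3006, 0.2107]
ee_rot: [-0.311, -3.126, 0.001]
force: [-0.5, -0.5, 1.3]
width: 0.544
```

Emit:
{"api": "move_arm", "payload": {"steps": [[0, 0, 0, 0], [0, 0, 0, 0], [0, 0, 0, 0], [0, 0, 0, 0], [0, 0, 0, 0], [0, 0, 0, 0]], "grip": 0, "grip_force": 50}}

```text
clock: 2.52
position: [0.4896, 0.3004, 0.2109]
ee_rot: [0.312, 3.126, 0.0]
force: [0.1, -0.5, 4.8]
width: 0.127
```

```bash
python3 go.py .4892 .2995 .209 -.199
```

```text
clock 2.525 pos [0.4896 0.3004 0.2109] tilt [ 2.e-04  2.e-04 -1.e+00] F [ 0.1 -0.5  4.8] w 11.6 j7 0.774
row [ 0.2 -1.   1.9] twist 0.0001
```

Emit:
{"api": "move_arm", "payload": {"steps": [[0, 0, -20, 0], [0, 0, -60, 0], [0, 0, -110, 0], [0, 0, -145, 0], [0, 0, -145, 0]]}}

```text
clock: 3.15
position: [0.4901, 0.3006, 0.3581]
ee_rot: [0.312, 3.123, 0.005]
force: [-0.0, -0.3, -2.7]
width: 0.128
```

```bash
python3 go.py .5998 -.0359 .355 -.058
```

```text
clock 3.15 pos [0.4901 0.3006 0.3581] tilt [ 0.0037  0.0028 -1.    ] F [-0.  -0.3 -2.7] w 11.7 j7 0.763
row [-174.1 -308.2    2.5] twist -0.141
```

Emit:
{"api": "move_arm", "payload": {"steps": [[-20, -35, 0, -0.03], [-50, -88, 0, -0.06], [-82, -145, 0, -0.1], [-114, -202, 0, -0.141], [-145, -257, 0, -0.141], [-165, -292, 0, -0.141], [-174, -308, 0, -0.141], [-174, -308, 0, -0.141], [-174, -308, 0, -0.141]]}}

```text
clock: 4.28
position: [0.5988, -0.0339, 0.3548]
ee_rot: [-0.087, -3.139, -0.002]
force: [-0.0, 0.6, -2.8]
width: 0.124
```

```bash
python3 go.py .5998 -.0359 .27 -.058; python3 - <<'E'
from h import *
o=[]
for n in("scene","top"):
    im=arm.get_image(n)[:,:,::-1]; cv2.imwrite(f"pics/b_{n}.png",im)
    x0,y0,w,h=(200,106,114,90) if n=="top" else (190,150,135,142)
    o.append(cv2.resize(im[y0:y0+h,x0:x0+w],(400,int(400*h/w)),interpolation=cv2.INTER_CUBIC))
H=max(a.shape[0] for a in o);o=[cv2.copyMakeBorder(a,0,H-a.shape[0],0,0,0) for a in o]
cv2.imwrite("pics/b1.png",np.hstack(o))
E
```

```text
clock 4.275 pos [ 0.5988 -0.0339  0.3548] tilt [-0.0017  0.0012 -1.    ] F [-0.   0.6 -2.8] w 11.4 j7 1.548
row [-1.2 -2.  84.8] twist 0.0023
```

View pics/b1.png

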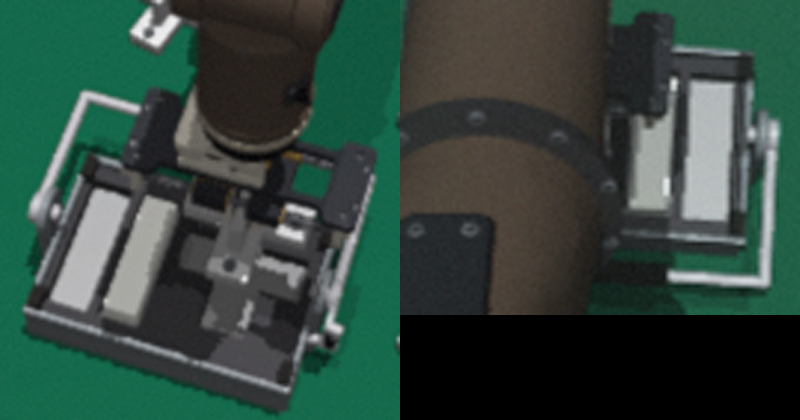

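Emit:
{"api": "move_arm", "payload": {"steps": [[-1, -2, 15, 0.002], [-1, -2, 40, 0.002], [-1, -2, 65, 0.002], [-1, -2, 80, 0.002], [-1, -2, 80, 0.002], [-1, -2, 80, 0.002]]}}

```text
clock: 5.12
position: [0.6005, -0.038, 0.2764]
ee_rot: [0.094, 3.139, 0.0]
force: [-0.2, -0.1, -1.4]
width: 0.128
```

```bash
python3 go.py .5998 -.0359 .257 -.058; python3 - <<'E'
from h import *
im=arm.get_image("scene")[:,:,::-1]; cv2.imwrite("pics/c_scene.png",im)
u=up(im,230,190,100,85,8)
# predicted outline of plate top at underside z = tcp-.211
s=arm.observe();z=s["position"][2]-.2109+.018
c,sn=np.cos(-.058),np.sin(-.058)
v=u.copy()
for M in [(3,55),(-33,55),(-33,-55),(3,-55),(3,-18),(53,-18),(53,18),(3,18)]:
    x,y=np.array(M)/1000.;x-=.0004
    p=proj("scene",(s["position"][0]+c*x-sn*y,s["position"][1]+sn*x+c*y,z));q=(p-[230,190]+.5)*8-.5
    cv2.circle(v,tuple(map(int,q.round())),3,(0,0,255),-1)
cv2.imwrite("pics/c1.png",v[:600])
E
```

```text
clock 5.125 pos [ 0.6005 -0.038   0.2764] tilt [ 0.0012  0.     -1.    ] F [-0.2 -0.1 -1.4] w 11.7 j7 1.563
row [ 0.9  2.  19.4] twist -0.0019
```

View pics/c1.png

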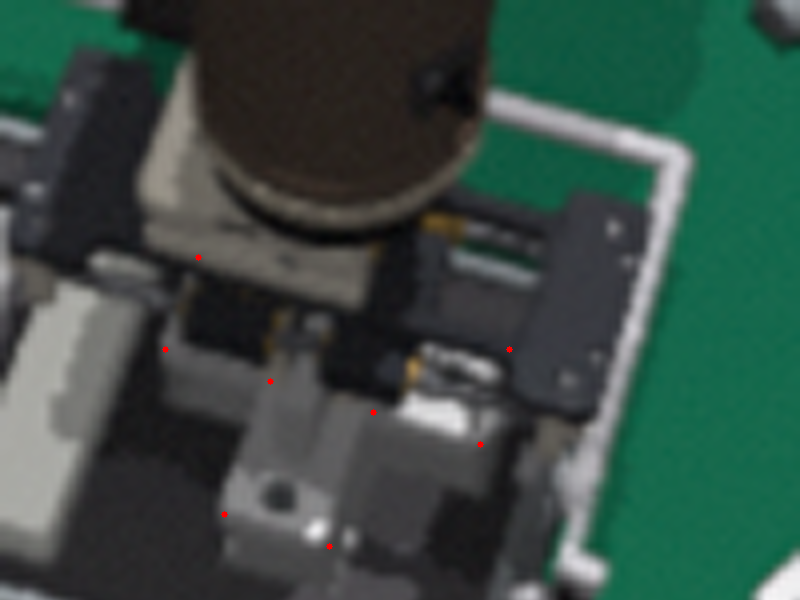

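Emit:
{"api": "move_arm", "payload": {"steps": [[0, 0, 0, 0], [0, 0, 0, 0]]}}

```text
clock: 5.42
position: [0.6003, -0.038, 0.2763]
ee_rot: [0.094, 3.139, 0.0]
force: [-0.3, -0.6, -2.2]
width: 0.127
```

```bash
python3 go.py .6000 -.0359 .257 -.058
```

```text
clock 5.425 pos [ 0.6003 -0.038   0.2763] tilt [ 9.e-04  1.e-04 -1.e+00] F [-0.3 -0.6 -2.2] w 11.6 j7 1.563
row [ 0.4  2.1 19.3] twist -0.0019
```

Emit:
{"api": "move_arm", "payload": {"steps": [[0, 2, 6, 0], [0, 2, 12, 0], [0, 2, 17, 0], [0, 2, 20, 0], [0, 2, 20, 0], [0, 2, 20, 0]]}}

```text
clock: 6.18
position: [0.6004, -0.036, 0.2559]
ee_rot: [0.094, 3.14, 0.0]
force: [0.5, 0.2, -3.1]
width: 0.125
```

```bash
python3 go.py .6000 -.0359 .239 -.058
```

```text
clock 6.175 pos [ 0.6004 -0.036   0.2559] tilt [ 3.e-04  0.e+00 -1.e+00] F [ 0.5  0.2 -3.1] w 11.5 j7 1.563
row [ 0.4  0.1 16.9] twist -0.0019
```

Emit:
{"api": "move_arm", "payload": {"steps": [[0, 0, 3, 0], [0, 0, 6, 0], [0, 0, 9, 0], [0, 0, 11, 0], [0, 0, 11, 0]]}}

```text
clock: 6.8
position: [0.6004, -0.0358, 0.2445]
ee_rot: [0.094, 3.14, 0.0]
force: [2.2, 1.5, -3.2]
width: 0.13
```

Emit:
{"api": "move_arm", "payload": {"steps": [[0, 0, 2, 0], [0, 0, 4, 0], [0, 0, 5, 0], [0, 0, 5, 0]]}}

```text
clock: 7.3
position: [0.6002, -0.0359, 0.2395]
ee_rot: [-0.094, -3.14, -0.0]
force: [2.3, 1.0, -3.8]
width: 0.127
```

Emit:
{"api": "move_arm", "payload": {"steps": [[0, 0, 1, 0], [0, 0, 2, 0], [0, 0, 2, 0], [0, 0, 2, 0]]}}

```text
clock: 7.8
position: [0.6002, -0.036, 0.239]
ee_rot: [0.094, 3.14, 0.001]
force: [-4.5, 2.1, 13.2]
width: 0.127
```

```bash
python3 go.py .6000 -.0359 .239 -.058;python3 - <<'E'
from h import *
im=arm.get_image("scene")[:,:,::-1]; cv2.imwrite("pics/d_scene.png",im)
cv2.imwrite("pics/d1.png",up(im,230,190,100,100,6))
E
```

```text
clock 7.8 pos [ 0.6002 -0.036   0.239 ] tilt [ 4.e-04  3.e-04 -1.e+00] F [-4.5  2.1 13.2] w 11.7 j7 1.566
row [ 0.2  0.1 -0. ] twist -0.0019
```

View pics/d1.png

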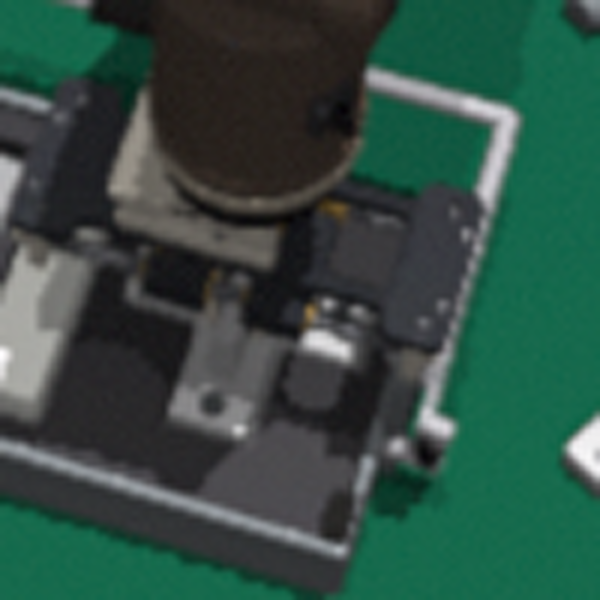

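The plate looks flush in the foam; contact came at the expected floor height (TCP 0.239). A bit more press, then release.

Emit:
{"api": "move_arm", "payload": {"steps": [[0, 0, 1, 0], [0, 0, 2, 0], [0, 0, 2, 0], [0, 0, 2, 0]]}}

```text
clock: 8.35
position: [0.6001, -0.0361, 0.2389]
ee_rot: [0.094, 3.139, 0.001]
force: [-12.4, 2.2, 33.1]
width: 0.128
```

Emit:
{"api": "move_arm", "payload": {"steps": [[0, 0, 0, 0], [0, 0, -3, 0], [0, 0, -3, 0], [0, 0, -3, 0], [0, 0, -3, 0]], "grip": 35}}

```text
clock: 8.98
position: [0.6002, -0.036, 0.2385]
ee_rot: [-0.094, -3.14, 0.0]
force: [0.1, 0.5, -0.3]
width: 0.378
```

Emit:
{"api": "move_arm", "payload": {"steps": [[0, 0, -30, 0], [0, 0, -75, 0], [0, 0, -115, 0], [0, 0, -115, 0], [0, 0, -115, 0]]}}

```text
clock: 9.6
position: [0.6, -0.036, 0.3531]
ee_rot: [-0.094, -3.139, -0.0]
force: [-1.0, 0.5, -1.0]
width: 0.382
```

```bash
python3 go.py .4804 -.0785 .36 -.058;python3 - <<'E'
from h import *
im=arm.get_image("scene")[:,:,::-1]; cv2.imwrite("pics/e_scene.png",im)
cv2.imwrite("pics/e1.png",up(im,190,170,135,110,6)[:600])
# grip from start pictures
a=np.array([back(p,200,106,6) for p in((210,460),(458,473))]);b=np.array([back(p,190,176,6) for p in((580,147),(334,85))])
for i in(0,1):
    x,r=tri([("top",a[i]),("scene",b[i])]);print("grip end",x.round(4),round(1e3*r,1))
E
```

```text
clock 9.6 pos [ 0.6    -0.036   0.3531] tilt [-7.e-04  1.e-04 -1.e+00] F [-1.   0.5 -1. ] w 35.0 j7 1.548
row [116.8 -49.6  -6.8] twist -0.0018
grip end [ 0.483  -0.0205  0.096 ] 0.8
grip end [ 0.479  -0.1391  0.0935] 0.9
```

View pics/e1.png

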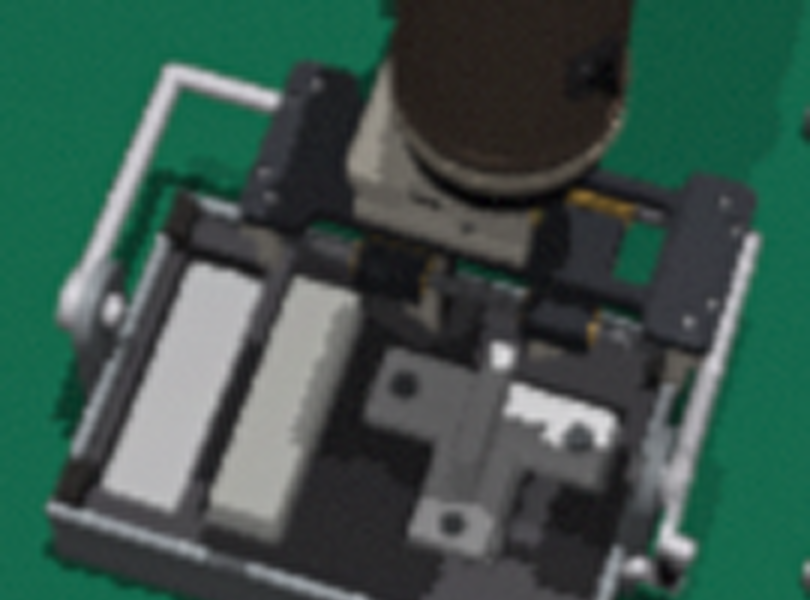

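Emit:
{"api": "move_arm", "payload": {"steps": [[0, 0, -10, -0.15], [0, 0, -10, -0.15]], "grip": 60}}

```text
clock: 9.9
position: [0.6002, -0.0361, 0.3629]
ee_rot: [0.14, -3.137, -0.0]
force: [-0.7, -0.5, -0.2]
width: 0.551
```

```bash
python3 go.py .4812 -.0790 .331 -1.629
```

```text
clock 9.9 pos [ 0.6002 -0.0361  0.3629] tilt [-1.e-03  2.e-04 -1.e+00] F [-0.7 -0.5 -0.2] w 50.6 j7 1.679
row [122.3 -32.1  32.1] twist -1.4232
```

Emit:
{"api": "move_arm", "payload": {"steps": [[10, -3, 0, 0.17], [25, -6, 0, 0.34], [40, -10, 0, 0.52], [60, -15, 0, 0.7], [80, -20, 0, 0.88], [95, -25, 0, 1.06], [110, -29, 0, 1.24], [122, -32, 0, 1.42], [122, -32, 10, 1.59], [122, -32, 25, 1.718], [122, -32, 32, 1.718], [122, -32, 32, 1.718], [122, -32, 32, 1.718]]}}

```text
clock: 11.52
position: [0.4818, -0.079, 0.3319]
ee_rot: [2.283, 2.158, 0.0]
force: [-0.3, 0.2, 0.8]
width: 0.654
```

```bash
python3 go.py .4812 -.0790 .251 -1.629;python3 - <<'E'
from h import *
o=[]
for n in("scene","top"):
    im=arm.get_image(n)[:,:,::-1]; cv2.imwrite(f"pics/f_{n}.png",im)
    x0,y0,w,h=(200,100,114,114) if n=="top" else (190,150,135,135)
    o.append(cv2.resize(im[y0:y0+h,x0:x0+w],(400,400),interpolation=cv2.INTER_CUBIC))
cv2.imwrite("pics/f1.png",np.hstack(o))
E
```

```text
clock 11.525 pos [ 0.4818 -0.079   0.3319] tilt [ 3.e-04 -0.e+00 -1.e+00] F [-0.3  0.2  0.8] w 60.0 j7 0.204
row [-0.1 -0.6 80.9] twist 0.0019
```

View pics/f1.png

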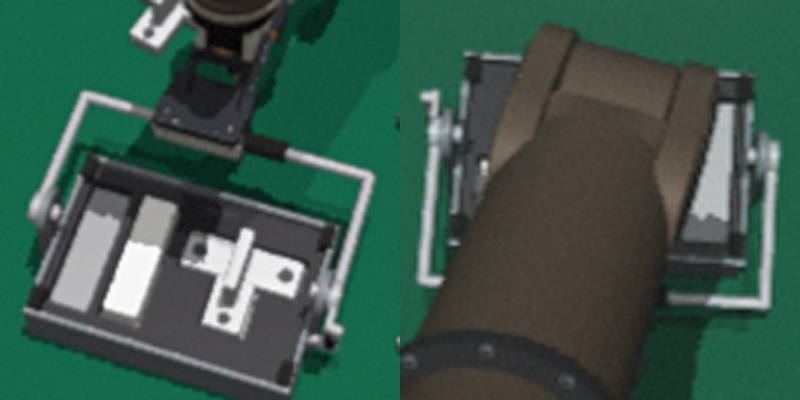

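```bash
python3 - <<'E'
from h import *
im=cv2.imread("pics/f_scene.png");x0,y0,k=245,220,12
u=up(im,x0,y0,55,50,k)
c,sn=np.cos(-.058),np.sin(-.058)
v=u.copy()
for z,col in((.046,(0,0,255)),(.052,(255,0,0))):
  for M in [(3,55),(-33,55),(-33,-55),(3,-55),(3,-18),(53,-18),(53,18),(3,18)]:
    x,y=np.array(M)/1000.
    p=proj("scene",(.5998+c*x-sn*y,-.0359+sn*x+c*y,z));q=(p-[x0,y0]+.5)*k-.5
    cv2.circle(v,tuple(map(int,q.round())),4,col,-1)
cv2.imwrite("pics/f2.png",v)
E
```

```text
(no output)
```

View pics/f2.png

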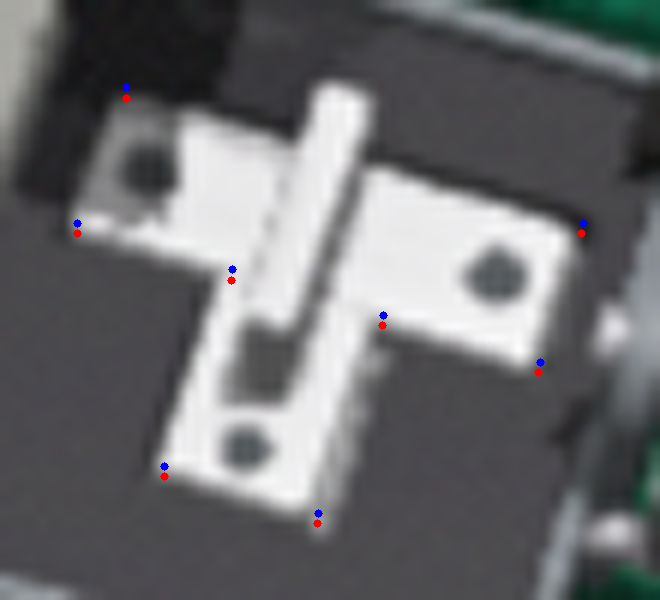

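The plate's corners match the prediction at z = 46 mm to about 1 mm, with no side walls visible, so it is seated. Now the handle: the jaws sit above the black grip.

Emit:
{"api": "move_arm", "payload": {"steps": [[0, 0, 30, 0], [0, 0, 60, 0], [0, 0, 81, 0], [0, 0, 81, 0], [0, 0, 81, 0]]}}

```text
clock: 12.25
position: [0.482, -0.079, 0.2516]
ee_rot: [2.283, 2.156, 0.001]
force: [-0.0, 0.1, 0.4]
width: 0.651
```

Emit:
{"api": "move_arm", "payload": {"steps": [[0, 0, 0, 0], [0, 0, 0, 0], [0, 0, 0, 0], [0, 0, 0, 0], [0, 0, 0, 0], [0, 0, 0, 0]], "grip": 0, "grip_force": 25}}

```text
clock: 13.0
position: [0.4814, -0.0788, 0.2507]
ee_rot: [-2.284, -2.157, 0.0]
force: [-2.6, 1.1, 3.2]
width: 0.203
```

```bash
python3 go.py .4812 -.0790 .251 -1.629
```

```text
clock 13.0 pos [ 0.4814 -0.0788  0.2507] tilt [-6.e-04  2.e-04 -1.e+00] F [-2.6  1.1  3.2] w 18.6 j7 0.291
row [-0.2 -0.2 -0.3] twist 0.0011
```

Emit:
{"api": "move_arm", "payload": {"steps": [[0, 0.6, -12.5, 0], [0, 2.5, -24.8, 0], [0, 5.6, -36.9, 0], [0, 9.9, -48.7, 0], [0, 15.3, -59.9, 0], [0, 21.8, -70.6, 0], [0, 29.4, -80.5, 0], [0, 29.4, -80.5, 0]]}}

```text
clock: 14.0
position: [0.5113, -0.0806, 0.332]
ee_rot: [-2.284, -2.157, 0.0]
force: [-6.9, -0.0, -0.1]
width: 0.207
```

```bash
python3 go.py .4812 -.0790 .251 -1.629; python3 - <<'E'
from h import *
im=arm.get_image("scene")[:,:,::-1]
cv2.imwrite("pics/g1.png",up(im,180,130,150,140,4))
E
```

```text
clock 14.0 pos [ 0.5113 -0.0806  0.332 ] tilt [-3.e-04  3.e-04 -1.e+00] F [-6.9 -0.  -0.1] w 19.0 j7 0.22
row [ -0.1 -30.1  81. ] twist 0.0011
```

View pics/g1.png

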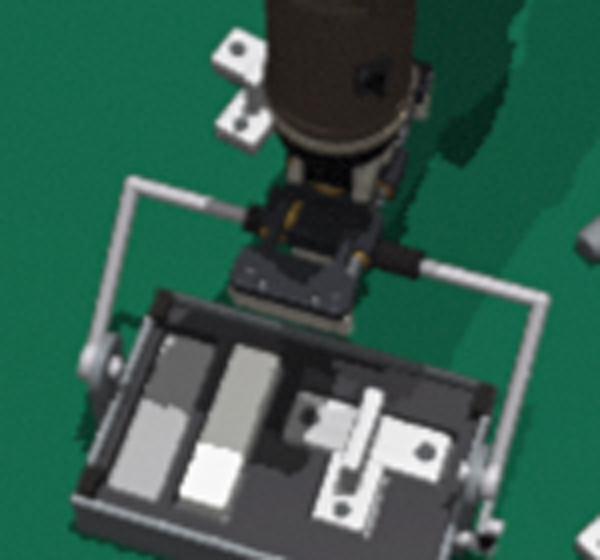

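The handle is rising in the jaws. Continuing along the arc from 0.7 rad.

Emit:
{"api": "move_arm", "payload": {"steps": [[0, 8.5, -9.2, 0], [0, 17.9, -17.4, 0], [0, 28.1, -24.7, 0], [0, 38.9, -30.9, 0], [0, 50.3, -36, 0], [0, 62.2, -39.9, 0], [0, 74.4, -42.7, 0], [0, 86.8, -44.2, 0], [0, 95.6, -44.5, 0], [0, 97, -44.5, 0], [0, 97, -44.5, 0]]}}

```text
clock: 15.42
position: [0.6068, -0.0862, 0.3757]
ee_rot: [-2.282, -2.154, 0.004]
force: [-9.1, 0.2, 9.1]
width: 0.209
```

```bash
python3 go.py .6061 -.0861 .376 -1.629; python3 - <<'E'
from h import *
im=arm.get_image("scene")[:,:,::-1]
cv2.imwrite("pics/g2.png",up(im,180,110,150,150,4))
E
```

```text
clock 15.425 pos [ 0.6068 -0.0862  0.3757] tilt [-0.0041  0.001  -1.    ] F [-9.1  0.2  9.1] w 19.2 j7 0.223
row [ 0.1 -0.7 -0.3] twist 0.0007
```

View pics/g2.png

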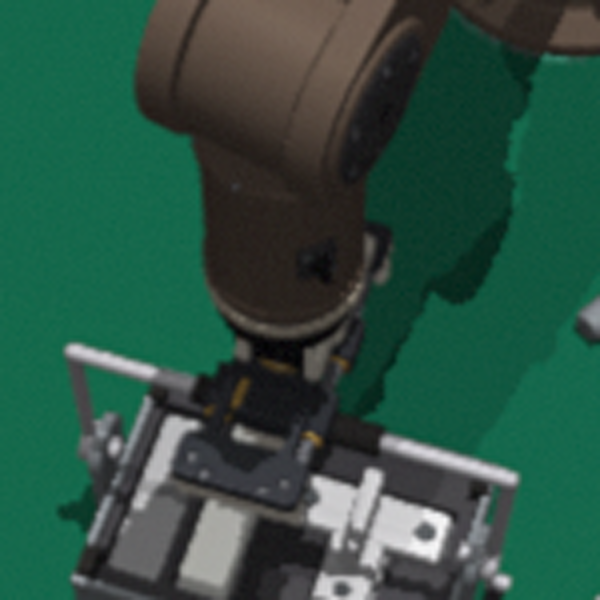

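At the stop (9 N reaction). Release and retreat upward.

Emit:
{"api": "move_arm", "payload": {"steps": [[0, 0, 0, 0], [0, 0, 0, 0], [0, 0, 0, 0], [0, 0, 0, 0], [0, 0, 0, 0]], "grip": 50}}

```text
clock: 16.1
position: [0.6079, -0.086, 0.3757]
ee_rot: [-2.284, -2.157, -0.0]
force: [0.3, 0.1, 0.4]
width: 0.543
```

Emit:
{"api": "move_arm", "payload": {"steps": [[0, 0, -15, 0], [0, 0, -40, 0], [0, 0, -75, 0], [0, 0, -105, 0], [0, -50, -120, 0], [0, -110, -120, 0], [0, -170, -120, 0], [0, -200, -120, 0], [0, -200, -120, 0], [0, -200, -120, 0]]}}

```text
clock: 17.35
position: [0.4087, -0.0748, 0.4966]
ee_rot: [2.283, 2.156, 0.003]
force: [-0.3, 0.2, 0.7]
width: 0.546
```

```bash
python3 go.py .6061 -.0861 .376 -1.629; python3 - <<'E'
from h import *
im=arm.get_image("scene")[:,:,::-1]; cv2.imwrite("pics/z_scene.png",im)
im2=arm.get_image("top")[:,:,::-1]; cv2.imwrite("pics/z_top.png",im2)
cv2.imwrite("pics/z1.png",np.hstack([cv2.resize(im,(400,300)),cv2.resize(im2,(400,300))]))
cv2.imwrite("pics/z2.png",up(im,180,110,150,180,3))
E
```

```text
clock 17.35 pos [ 0.4087 -0.0748  0.4966] tilt [ 2.e-03  3.e-04 -1.e+00] F [-0.3  0.2  0.7] w 50.1 j7 -0.007
row [-1.000e-01  1.975e+02  1.210e+02] twist 0.0011
```

View pics/z1.png

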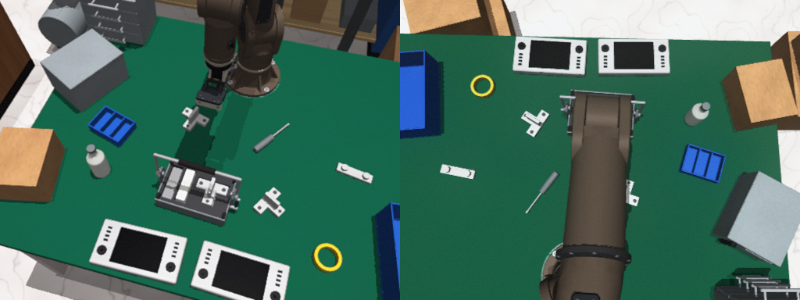

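View pics/z2.png

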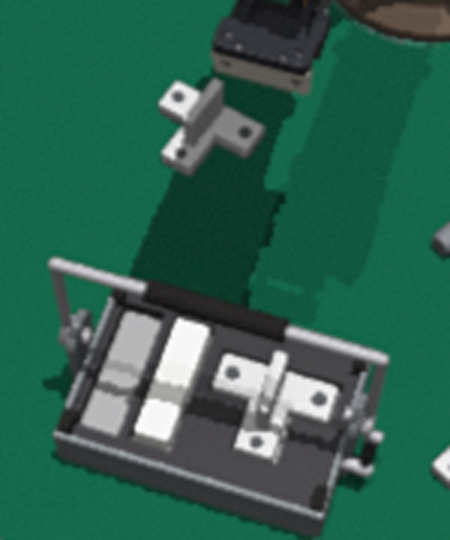

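```bash
python3 - <<'E'
from h import *
im=cv2.imread("pics/z_scene.png");x0,y0,k=180,190,5
v=up(im,x0,y0,150,110,k);c,sn=np.cos(-.058),np.sin(-.058)
def dot(x,y,z,col,o):
    p=proj("scene",(o[0]+c*x-sn*y,o[1]+sn*x+c*y,z));q=(p-[x0,y0]+.5)*k-.5;cv2.circle(v,tuple(map(int,q.round())),3,col,-1)
for M in [(3,55),(-33,55),(-33,-55),(3,-55),(3,-18),(53,-18),(53,18),(3,18)]: dot(M[0]/1e3,M[1]/1e3,.046,(0,0,255),(.5998,-.0359))
for th,col in((1.571,(0,255,255)),(1.45,(255,0,255))):
    for y in(-.14,-.06,0,.06,.14):dot(-.125*np.cos(th),y,.092+.125*np.sin(th),col,(.6061,-.086))
cv2.imwrite("pics/z3.png",v)
E
```

```text
(no output)
```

View pics/z3.png

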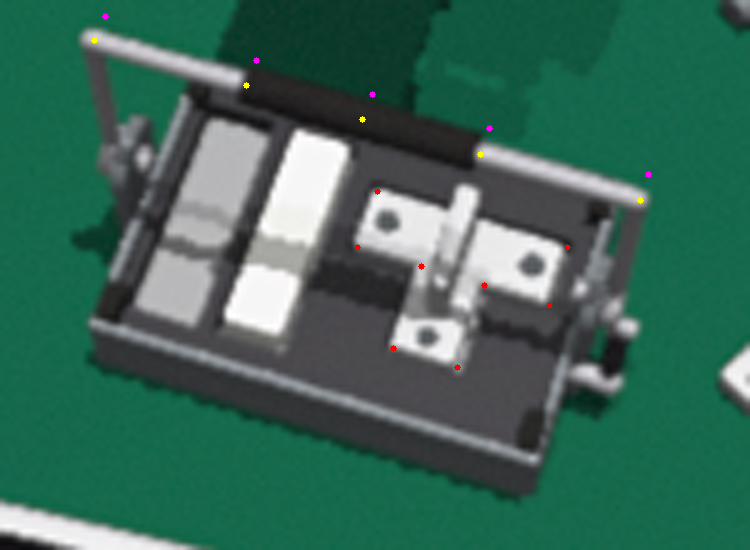

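The handle lies on the prediction for 1.571 rad (yellow) and clearly off the 1.45 rad one (magenta). The bracket corners match the seated outline (red), and the battery and bottle are in place. Handing in.

```bash
python3 -c "
from cell import arm
print(arm.sign_off())"
```

```text
the job is handed in; nothing more can be done
None
```

The T bracket is pressed home in its cutout and released, and the handle is up at its upright stop and released. I handed the job in at about 17.5 s of the 58 s allowed; no verdict was reported.

- **Bracket:** I took the one farthest to the robot's left and gripped it by the rib. The floor contact came at the expected height (TCP z 0.239 m) and I pressed to 33 N. After release, the plate corners in the scene picture match the seated, flush outline to about 1–2 mm, and no plate side walls show.
- **Handle:** I gripped the sleeve and followed the arc up to the stop, where it pushed back with about 9 N. In the last scene picture it lies on the 1.571 rad prediction and clearly off the 1.45 rad one.
- **Bystanders and arm:** The battery is still in its slot and the bottle is standing in its place, both judged by eye in the pictures. The arm was clear of everything at hand-in, with the force reading near zero.
- **Disagreements:** None of the checks failed. One rim corner of the tote triangulated about 6 mm too high. The right side of the bracket sits about 1 mm off the prediction. Neither affected the result.

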